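Humidity check through the lid of an insect rearing box

TASK

Gently close the hinged lid of the clear rearing box, then take the humidity probe by its grey handle out of its stand and lower its rod through the blue guide hole in the lid until the hole's mouth is level with the orange band on the rod. The rod must touch neither the hole nor anything of the box. Finish while still holding the probe there, upright, still and centred in the hole; leave the bottle, beaker and dish alone.

Things in the scene. Friction and masses are not known exactly. Their poses are not given: they have to be found in the camera images.
- box: Fixed clear-walled rearing box, 165 (x) x 180 (y) x 110 mm high, walls 4 mm, white floor 6 mm thick. Origin: centre of its underside on the bench; z up, -x is its front; the lid's hinge runs along y on its rear (+x) top rim.
- lid (a joint): Angle of the white lid, rad: 0 = shut (lying flat on the box), grows as it opens upward and backward. It starts part open (0.75 to 1.15). The hinge is stiff: the lid stays where it is left, and takes about 2 to 5 N on its outer face near the free edge to push it down. The lid is 165 x 180 mm, 8 mm thick, with a blue thumb tab 50 wide x 20 mm long on the middle of its free edge.
- lid_hinge (a point): Point on the hinge axis, in the middle of the box's rear top rim (110 mm above the bench, level with the lid's underside when shut). Fixed to the box: x from front to rear, y along the hinge.
- lid_edge (a point): Middle of the lid's free edge, on its outer (upper) face, 165 mm from the hinge; moves with the lid. z is the lid's outward normal (up when shut), -x points away from the hinge.
- port (a point): Centre of the mouth (outer end) of the blue guide hole in the middle of the lid; moves with the lid. z is the bore's axis, outward. Bore 24 mm in diameter and 22 mm long, in a bushing 38 mm in outer diameter that stands 14 mm above the lid's outer face. With the lid shut the mouth is 132 mm above the bench.
- stand: Fixed grey probe stand, 90 x 100 x 125 mm high: a foot, two upright side cheeks (at its +y and -y sides) and a top plate 70 x 80 x 10 mm with a 21 mm hole at its centre, from which the probe hangs. Origin: centre of its underside, z up.
- probe_handle (a point): Centre of the grey square handle of the loose humidity probe: 26 x 26 mm, 60 mm tall, flats square to its own x and y (the probe's z points from tip to handle). Below the handle a black collar 34 x 34 x 6 mm, then the steel rod. Weighs 80 to 170 g. At the start it stands upright, its collar on the stand's top plate and the rod hanging through the hole.
- probe_tip (a point): Lower end of the probe's steel rod, on its axis. Rod 10 mm in diameter, 100 mm from tip to collar; the tip is 136 mm below the handle's centre.
- probe_band (a point): Middle of the orange band on the rod, on its axis, 55 mm above the tip; the band is 30 mm tall (40 to 70 mm from the tip).
- bottle_mid (a point): Middle of a bystander: amber bottle 64 mm in diameter, 130 mm tall.
- beaker_mid (a point): Middle of a bystander: glass beaker 70 mm in diameter, 90 mm tall.
- dish_center (a point): Middle of a bystander: flat white dish 90 mm in diameter, 16 mm tall.
Mind the look-alikes: they are no part of the job. Of the things that look like the part that bears probe_handle, the smallest one is meant. Leave any purple look-alike of the stand alone.

How it is judged:
On the way, in this order (a step that is already met when the one before it is completed fails the run):
1. the lid is shut while the probe still waits in its stand (value of joint lid below 0.03 rad and distance of probe_handle from where it was at the start of the episode below 0.02 m), for 0.2 s.
2. the probe is held clear of its stand with the lid shut (height (world z) of probe_tip above 0.134 m and contact force between the fingers and probe above 1 N and value of joint lid below 0.03 rad), for 0.1 s.
At the end, for the whole second after the job is handed in: Lid shut (under 0.03 rad); only the gripper holds the probe, still, within 0.06 rad of upright, tip 38 to 72 mm below the hole's mouth, tip and band within 4.5 mm of the hole's axis, not touching box or lid; bottle, beaker and dish within 30 mm of their start (value of joint lid below 0.03 rad and z of probe_tip in the frame of port between -0.072 and -0.038 m and horizontal distance between each of probe_tip, probe_band and port below 0.0045 m and angle between probe_tip's own z axis and vertical below 0.06 rad and contact force between the fingers and probe above 1 N and contact force between probe and box below 0.2 N and contact force between probe and stand below 0.2 N and linear speed of probe below 0.02 m/s and distance of each of bottle_mid, beaker_mid, dish_center from where it was at the start of the episode below 0.03 m); the arm keeps its last pose, push and grip.
It fails at once if the probe touched the guide hole, the lid or the box (over 0.5 N) (contact force between probe and box above 0.5 N).
It fails at once if the lid was slammed (faster than 2 rad/s) (velocity of joint lid below -2 rad/s).
It fails at once if bottle, beaker or dish was pushed more than 30 mm (distance of any of bottle_mid, beaker_mid, dish_center from where it was at the start of the episode above 0.03 m).
It also fails if it takes over 72 s, if anything falls off the work surface, if the arm or the gripper's body presses on something with over 40 N, if the wrist force passes 120 N, or if a joint passes its speed limit or range.

ROBOT

A 6-joint arm with a two-finger parallel gripper is mounted at the origin on the work surface. World frame = base frame: x ahead of the robot, y to its left, z up, the work surface at z = 0. Lengths are in m, angles in rad, forces in N, time in s.
With the tool pointing down it reaches from about 0.425 to 0.95 m from the base axis. Payload 3.5 kg.
Tool frame: the origin (TCP) lies at the very end of the fingers, on their centre line; the grasp point (between the pads) lies 19 mm behind it (tcp_to_grasp is the distance from the TCP to the grasp point, in m); z points along the fingers, y is the direction in which the jaws open and shut (so a half turn about z gives the same grasp; the last joint's range is limited). The gripper opens to 85 mm and grips with 20 to 120 N. Pads are 22 mm wide; open, the fingers measure 114 mm over their backs; the gripper's body (76 mm by 85 mm) begins 54 mm behind the grasp point. The pads swing forward as they close: fully open they stand 13 mm farther back than shut.
Start: joints at [-1.256, 0.286, 1.577, -0, 1.279, -0.15], TCP at [0.303, -0.603, 0.231] pointing down, gripper open.
Joint ranges: [-2.77, 2.77], [-0.9, 2.22], [0.21, 2.48], [-1.53, 4.67], [0.24, 2.81], [-2.84, 2.84]. Speed limits (rad/s): [2.79, 2.79, 3.14, 3.14, 3.14, 3.14].

INTERFACE

Orientations are given as a unit quaternion [x, y, z, w].
In Python, from plant import * gives the robot as it stands. The module is installed in compiled form; this text tells all that it offers.
- The arm moves only by the tool arm_command, never from a script. Its argument "steps" is a list of rows, each a list of 3 entries, a list of its own where there are three numbers: the turn, a rotation vector about the tool's x, y, z in rad, then the shift along the tool's x, y, z in m, then the gripper command: -1 is shut, 1 is fully open, values between are in proportion. A call has 1 to 12 rows; each row is the pose to reach, as a shift and turn from the pose measured when the call began, along the tool's axes at that moment; what a row does not reach only later rows make up. A row lasts 1/8 s, in which the tool goes at most 62.5 mm and 10.7 degrees, less where a joint would pass 70% of its speed; a pose out of reach is approached as far as the arm can. A call with a gripper value outside its range is refused whole. The fingers move at their own pace and stop on an object; "force" is the grip in N (left out, the last holds). Time passes only in rows, so rows that repeat a pose let the fingers close. It gives the time, the measured TCP pose, the force and the opening at its end, in the units of the state.
- get_state(): the state, without advancing time (a new reading comes with each control period).
- read_camera(name): name is "scene" or "side" or "wrist"; returns a dict with "frame" (420x560x3 uint8, red, green, blue), "vfov" (degrees; the focal length in pixels is half the picture's height over the tangent of half this angle, whatever the lens; pixels are square), "cx", "cy" (the principal point, pixels), "position" and "rotation" of the camera in the world; the wrist camera has in their place "mount" (4x4, takes a point from camera to tool coordinates, whose origin is the TCP and whose axes are the flange's). Camera axes: x right, y up, looking along -z (the intrinsics and any distortion apply to the point x, -y, -z); pixel columns grow to the right and rows downward; lengths in m; the calibration is good to about 2 mm. A picture is of the moment at which its call begins: read the wrist's pose just before it. There is no depth.
- sign_off(): hands the job in, once; it reports no verdict.
The state is a dict: "time": time; "qpos": joint angles; "dq": joint speeds; "joint_efforts": joint torques, N m; "eef_pos": TCP position; "tcp_rot": TCP orientation; "contact_force": force on the tool from outside, world axes, zero at the start; "wrist_torque": the same for the moment, N m; "opening": opening from 0.0 (shut) to 1.0 (fully open).
Only numpy, scipy, OpenCV 4.12 (cv2) and the standard library are available. Lean on these libraries where they do the work, as an engineer would, in place of code of your own. Each camera call takes 0.05 s, during which the arm holds its last target.

## Working session

There is one attempt and no reset: what is moved stays moved. The work goes in short steps, Python scripts to look and compute and a tool call to move; the robot and the scene stay as the last step left them, time stands still between calls to the robot, and variables do not carry over. Pictures are saved under pics/ and viewed, and the job is handed in when it is done.

Besides the shell and the picture viewer there is one more tool, called after "Request:" by a JSON object that holds its "op" and its "data". arm_command: Moves the arm, as the interface text tells. Its arguments: {"type":"object","properties":{"steps":{"type":"array"},"force":{"type":"number"}},"required":["steps"]}

```bash
mkdir -p pics; ls; python3 - <<'E'
from plant import *
import cv2
s=get_state();print(s)
for n in ["scene","side","wrist"]:
    c=read_camera(n);cv2.imwrite(f"pics/{n}0.png",c["frame"][:,:,::-1]);print(n,{k:v for k,v in c.items() if k!="frame"})
E
```

```text
pics
{'time': 0.0, 'qpos': array([-1.25600473e+00,  2.87211240e-01,  1.57815517e+00, -3.55685293e-05,
        1.27858040e+00, -1.50011665e-01]), 'dq': array([-0.00028216,  0.00194677, -0.000532  , -0.00033909,  0.00169923,
       -0.00225486]), 'joint_efforts': array([-1.86715215e-04, -4.05980194e+01, -2.92625141e+01, -2.24439264e-04,
        5.82091743e-03,  3.90500304e-06]), 'eef_pos': array([ 0.30237663, -0.60276348,  0.2299286 ]), 'tcp_rot': array([ 9.73114211e-01,  2.30320097e-01, -1.13836340e-04, -1.17168466e-03]), 'contact_force': array([ 0.56745563, -0.05264318,  0.08036947]), 'wrist_torque': array([-0.01156546, -0.01981466,  0.01082124]), 'opening': 1.0029841014086076}
scene {'vfov': 46.33565280161279, 'cx': 285.9393652081428, 'cy': 209.83611385782748, 'position': array([ 1.2779135 , -0.97064062,  0.87159115]), 'rotation': array([0.46066119, 0.14225468, 0.26136316, 0.83620821])}
side {'vfov': 56.79008999984991, 'cx': 281.7635821377377, 'cy': 210.76843266439903, 'position': array([0.52663006, 0.62815364, 0.81265631]), 'rotation': array([-0.02394715,  0.3554676 ,  0.93148198, -0.07355708])}
wrist {'vfov': 67.68528813967227, 'cx': 281.57729697746, 'cy': 204.20918783178584, 'mount': array([[-5.23743750e-05,  9.58381516e-01,  2.85490573e-01,
         7.24159646e-02],
       [ 9.99999801e-01, -1.29437796e-04,  6.17971912e-04,
         1.27381062e-03],
       [ 6.29206128e-04,  2.85490548e-01, -9.58381318e-01,
        -1.43350928e-01],
       [ 0.00000000e+00,  0.00000000e+00,  0.00000000e+00,
         1.00000000e+00]])}
```

View pics/scene0.png

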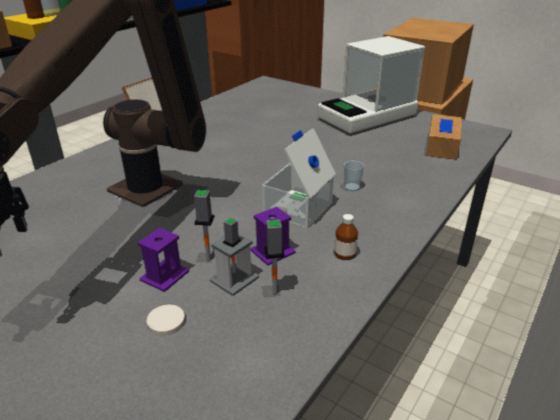

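View pics/side0.png

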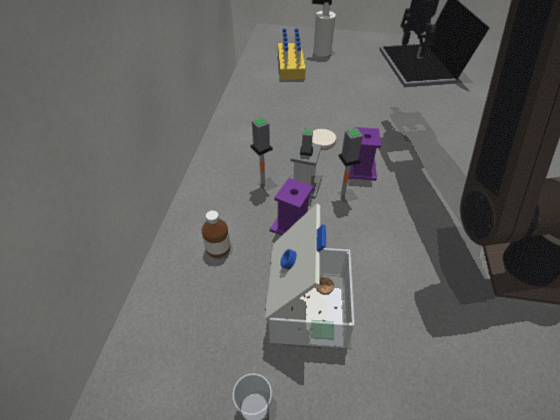

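View pics/wrist0.png

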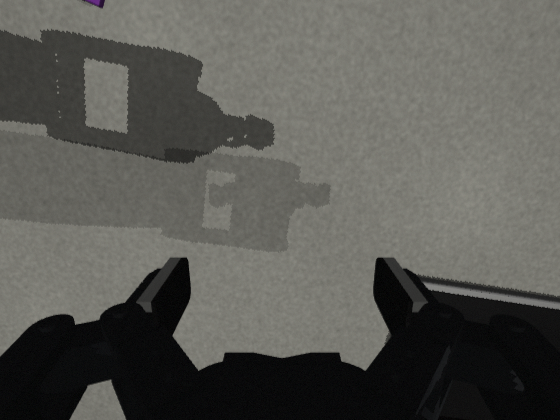

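The grey stand with the small probe is at scene (233,262). The two larger probe look-alikes are at (204,207) and (274,238), and there are two purple stands. The open lid with its blue bushing is at (314,161). Next I'll enlarge these areas to pick out pixels.

```bash
cat > h.py <<'E'
from plant import *
import numpy as np, cv2
from scipy.spatial.transform import Rotation as R
def pose(c,s=None):
    if "mount" in c:
        T=np.eye(4);T[:3,:3]=R.from_quat(s["tcp_rot"]).as_matrix();T[:3,3]=s["eef_pos"];T=T@c["mount"];return T[:3,:3],T[:3,3]
    return R.from_quat(c["rotation"]).as_matrix(),c["position"]
def f(c): return 210/np.tan(np.radians(c["vfov"])/2)
def ray(c,uv,s=None):
    M,p=pose(c,s);F=f(c);d=M@np.array([(uv[0]-c["cx"])/F,-(uv[1]-c["cy"])/F,-1]);return p,d/np.linalg.norm(d)
def onz(c,uv,z,s=None):
    p,d=ray(c,uv,s);return p+d*(z-p[2])/d[2]
def proj(c,X,s=None):
    M,p=pose(c,s);q=M.T@(np.asarray(X)-p);return np.array([c["cx"]+f(c)*q[0]/-q[2],c["cy"]+f(c)*q[1]/q[2]])
def tri(*rs):
    A=np.zeros((3,3));b=np.zeros(3)
    for p,d in rs:
        P=np.eye(3)-np.outer(d,d);A+=P;b+=P@p
    X=np.linalg.solve(A,b);return X,[np.linalg.norm((np.eye(3)-np.outer(d,d))@(X-p)) for p,d in rs]
def blobs(fr,lo,hi,amin=15):
    hsv=cv2.cvtColor(fr,cv2.COLOR_RGB2HSV);m=cv2.inRange(hsv,np.array(lo),np.array(hi))
    n,l,st,ce=cv2.connectedComponentsWithStats(m)
    return [(ce[i].round(1),st[i].tolist()) for i in range(1,n) if st[i][4]>=amin]
def save(fr,name,box=None,k=1):
    if box: fr=fr[box[1]:box[3],box[0]:box[2]]
    cv2.imwrite("pics/"+name,cv2.resize(fr,None,fx=k,fy=k,interpolation=cv2.INTER_CUBIC)[:,:,::-1])
E
python3 - <<'E'
from h import *
for n,b in (("scene",(130,120,370,340)),("side",(190,100,400,360))):
    c=read_camera(n); np.save(n+".npy",c,allow_pickle=True)
    save(c["frame"],n+"1.png",b,3 if n=="scene" else 2.3)
    print(n,"blue",blobs(c["frame"],(105,150,60),(128,255,255)))
    print("green",blobs(c["frame"],(50,120,50),(75,255,255),8))
    print("orange",blobs(c["frame"],(4,170,120),(16,255,255),8))
E
```

```text
scene blue [(array([188. ,   3.2]), [175, 0, 31, 10, 211]), (array([445.8, 125.7]), [440, 120, 12, 13, 139]), (array([297.1, 135.2]), [293, 131, 10, 10, 56]), (array([313.2, 161. ]), [309, 156, 10, 11, 86])]
green [(array([63.2,  2.9]), [59, 0, 11, 10, 61]), (array([343.3, 105.3]), [334, 101, 20, 9, 94]), (array([201.6, 192.1]), [197, 190, 10, 5, 43]), (array([230.1, 220.6]), [227, 219, 7, 4, 23]), (array([273.8, 222.8]), [269, 220, 10, 6, 51])]
orange [(array([205.8, 242. ]), [205, 239, 3, 7, 16]), (array([273.9, 276.9]), [273, 275, 3, 4, 9])]
side blue [(array([285. ,  38.9]), [283, 29, 5, 21, 48]), (array([297.5,  38.9]), [296, 29, 5, 21, 47]), (array([321. , 237.4]), [317, 225, 8, 26, 158]), (array([288.1, 258.9]), [281, 250, 15, 19, 204])]
green [(array([259.9, 121.3]), [255, 119, 11, 6, 39]), (array([307.4, 131.6]), [305, 130, 6, 4, 20]), (array([353.7, 132.3]), [349, 130, 10, 6, 44])]
orange []
```

View pics/scene1.png

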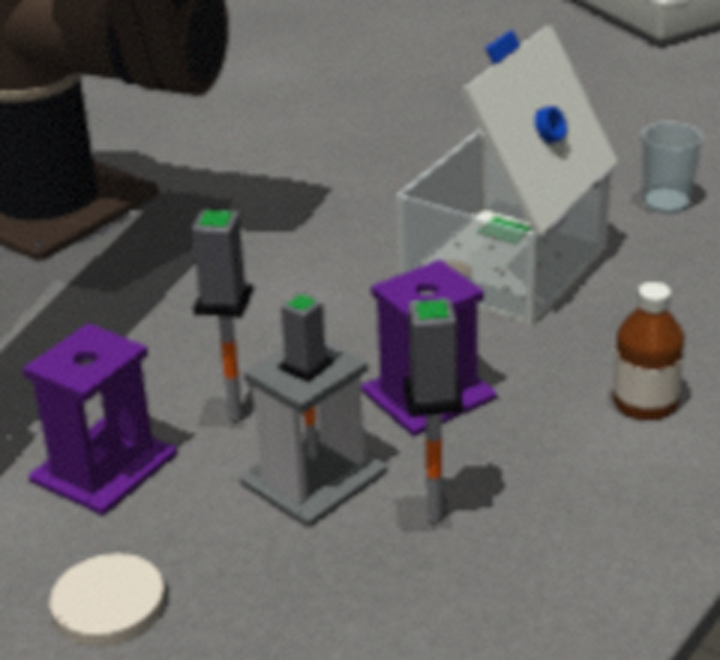

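View pics/side1.png

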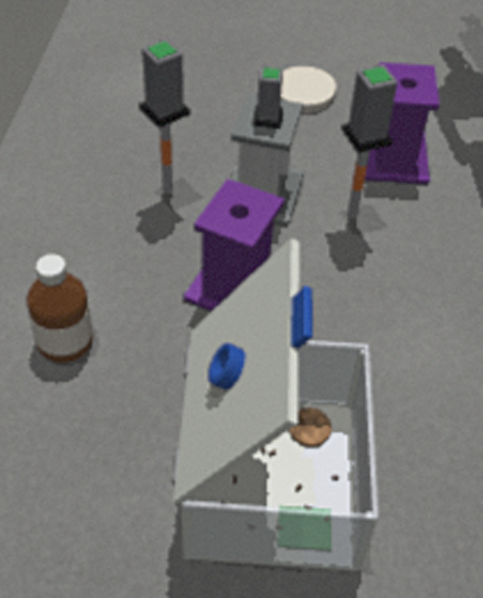

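```bash
python3 - <<'E'
from h import *
sc=np.load("scene.npy",allow_pickle=True).item();si=np.load("side.npy",allow_pickle=True).item()
print("bush",tri(ray(sc,(313.2,161)),ray(si,(288.1,258.9))))
print("tab",tri(ray(sc,(297.1,135.2)),ray(si,(321,237.4))))
print("green",tri(ray(sc,(230.1,220.6)),ray(si,(307.4,131.6))), onz(sc,(230.1,220.6),.191),onz(si,(307.4,131.6),.191))
for k,a,b in(("A",(201.6,192.1),(353.7,132.3)),("B",(273.8,222.8),(259.9,121.3))): print(k,tri(ray(sc,a),ray(si,b)))
for p in((348.7,250),(353,325),(268.3,318.7)): print("rim side",onz(si,p,.11))
for p in((264,185),(307.7,200)): print("rim scene",onz(sc,p,.11))
print("dish",onz(sc,(166,318),.016)); print("bottle cap",tri(ray(sc,(348,219)),ray(si,(212,216))))
print("beaker",onz(si,(252,384),.09),onz(sc,(353.5,166),.09))
for p in((158,240),(271,218)): print("purple hole",onz(sc,p,.125))
print(onz(si,(294,192),.125))
E
```

```text
bush (array([0.57595828, 0.19836324, 0.18824191]), [np.float64(0.00040753404758415524), np.float64(0.0004075340475844271)])
tab (array([0.51846587, 0.19324702, 0.2615515 ]), [np.float64(0.0004857301596265415), np.float64(0.0004857301596265586)])
green (array([ 0.58354611, -0.20683425,  0.1910453 ]), [np.float64(0.0004042009812271759), np.float64(0.0004042009812271271)]) [ 0.58299115 -0.20674152  0.191     ] [ 0.58386806 -0.20651414  0.191     ]
A (array([ 0.4666593 , -0.18092907,  0.22221445]), [np.float64(0.00019530022165513763), np.float64(0.00019530022165509654)])
B (array([ 0.70584122, -0.18889231,  0.22151952]), [np.float64(0.00038808298143907236), np.float64(0.0003880829814389793)])
rim side [0.45268285 0.09957516 0.11      ]
rim side [0.43730087 0.27672083 0.11      ]
rim side [0.60041852 0.28960987 0.11      ]
rim scene [0.45677834 0.1008353  0.11      ]
rim scene [0.61878397 0.1026169  0.11      ]
dish [ 0.5522446 -0.4250242  0.016    ]
bottle cap (array([0.77575687, 0.06216767, 0.12301838]), [np.float64(0.0005546897307282577), np.float64(0.0005546897307283945)])
beaker [0.60909617 0.40761862 0.09      ] [0.60948851 0.41383284 0.09      ]
purple hole [ 0.42126275 -0.30895317  0.125     ]
purple hole [ 0.60007841 -0.05793675  0.125     ]
[ 0.59559775 -0.0454389   0.125     ]
```

```bash
cat >> h.py <<'E'
def plan(target,yaw=None,down=True,rel=None):
    """shift along tool axes and turn for TCP target; yaw = world yaw of tool x, tool straight down"""
    s=get_state();M=R.from_quat(s["tcp_rot"]).as_matrix()
    sh=M.T@(np.array(target)-s["eef_pos"])
    cy=np.arctan2(M[1,0],M[0,0]) if yaw is None else yaw
    D=np.array([[np.cos(cy),np.sin(cy),0],[np.sin(cy),-np.cos(cy),0],[0,0,-1]])
    tr=R.from_matrix(M.T@D).as_rotvec()
    print("turn",tr.round(4),"shift",sh.round(4)); return tr,sh
def st():
    s=get_state();M=R.from_quat(s["tcp_rot"]).as_matrix()
    print("t",round(s["time"],2),"pos",s["eef_pos"].round(4),"yaw",np.arctan2(M[1,0],M[0,0]).round(4),"tilt",np.arccos(-M[2,2]).round(4),"F",s["contact_force"].round(2),"op",round(s["opening"],3),"q",s["qpos"].round(2)); return s
E
python3 - <<'E'
from h import *
st()
plan((.303,-.603,.42)); plan((.50,-.22,.42),.085)
E
```

```text
t 0.25 pos [ 0.3025 -0.6031  0.2307] yaw 0.4648 tilt 0.0011 F [-0.77  0.49 -0.52] op 0.998 q [-1.26  0.29  1.58 -0.    1.28 -0.15]
turn [-0.0011 -0.0001  0.    ] shift [ 5.000e-04 -1.000e-04 -1.893e-01]
turn [-1.100e-03  1.000e-04  3.798e-01] shift [ 0.3483 -0.2541 -0.189 ]
```

Request:
{"op": "arm_command", "data": {"steps": [[[0,0,0],[0,0,-0.06],-1],[[0,0,0],[0,0,-0.12],-1],[[0,0,0],[0,0,-0.189],-1],[[0,0,0.19],[0.1,-0.08,-0.189],-1],[[0,0,0.38],[0.437,-0.22,-0.189],-1],[[0,0,0.38],[0.437,-0.22,-0.189],-1],[[0,0,0.38],[0.437,-0.22,-0.189],-1],[[0,0,0.38],[0.437,-0.22,-0.189],-1],[[0,0,0.38],[0.437,-0.22,-0.189],-1],[[0,0,0.38],[0.437,-0.22,-0.189],-1],[[0,0,0.38],[0.437,-0.22,-0.189],-1],[[0,0,0.38],[0.437,-0.22,-0.189],-1]]}}

```text
time: 1.75
eef_pos: [0.5961, -0.2075, 0.4195]
tcp_rot: [0.999, 0.045, -0.0, -0.001]
contact_force: [-0.0, -0.1, -0.4]
opening: -0.001
```

```bash
python3 - <<'E'
from h import *
s=st();c=read_camera("wrist");save(c["frame"],"w1.png");np.save("w1.npy",(c,s),allow_pickle=True)
print(blobs(c["frame"],(50,120,50),(75,255,255),20)); print(proj(c,(.5835,-.2068,.191),s))
E
```

```text
t 1.75 pos [ 0.5961 -0.2075  0.4195] yaw 0.0903 tilt 0.002 F [-0.02 -0.15 -0.4 ] op -0.001 q [-0.5   0.11  1.44  0.    1.59  0.98]
[(array([273.1,  72.2]), [258, 55, 31, 34, 576]), (array([ 28.7, 189.6]), [16, 176, 27, 27, 557]), (array([279.9, 184.7]), [273, 178, 15, 15, 197]), (array([244.4, 279. ]), [239, 273, 11, 14, 95])]
[279.59222168 184.06108969]
```

View pics/w1.png

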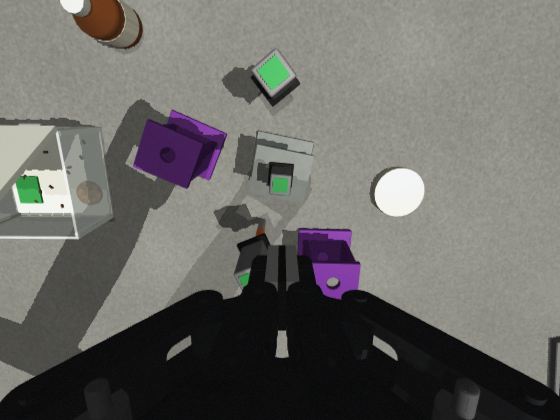

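The wrist view confirms the probe: its green top is at (279.9,184.7), within 1 px of my prediction. Next I'll move to the lid.

```bash
python3 - <<'E'
from h import *
plan((.585,.20,.42),.085)
E
```

```text
turn [-0.0011  0.0011  0.0029] shift [ 0.0258 -0.4086 -0.    ]
```

Request:
{"op": "arm_command", "data": {"steps": [[[0,0,0],[0.026,-0.409,0],-1],[[0,0,0],[0.026,-0.409,0],-1],[[0,0,0],[0.026,-0.409,0],-1],[[0,0,0],[0.026,-0.409,0],-1],[[0,0,0],[0.026,-0.409,0],-1],[[0,0,0],[0.026,-0.409,0],-1],[[0,0,0],[0.026,-0.409,0],-1],[[0,0,0],[0.026,-0.409,0],-1],[[0,0,0],[0.026,-0.409,0],-1],[[0,0,0],[0.026,-0.409,0],-1]]}}

```text
time: 3.05
eef_pos: [0.5855, 0.1985, 0.42]
tcp_rot: [0.999, 0.043, -0.001, -0.0]
contact_force: [-0.3, -0.9, 0.6]
opening: 0.002
```

```bash
python3 - <<'E'
from h import *
s=st();c=read_camera("wrist");save(c["frame"],"w2.png");np.save("w2.npy",(c,s),allow_pickle=True)
c=read_camera("side");save(c["frame"],"s2.png")
c=read_camera("scene");save(c["frame"],"sc2.png")
# planned P path, tcp targets in world, hinge & yaw
h=np.array([.610,.202]);ya=.085
for th in np.linspace(1.03,0,9):
    r=.150;px=-r*np.cos(th)+.008*np.sin(th);z=.110+r*np.sin(th)+.008*np.cos(th)
    print(round(th,2),"boxx tcp",round(px+.011,4),"z",round(z,4))
print("hov world",h+(-.035)*np.array([np.cos(ya),np.sin(ya)]))
E
```

```text
t 3.05 pos [0.5855 0.1985 0.42  ] yaw 0.0853 tilt 0.0012 F [-0.29 -0.9   0.56] op 0.002 q [0.16 0.08 1.47 0.   1.59 1.65]
1.03 boxx tcp -0.0594 z 0.2427
0.9 boxx tcp -0.0758 z 0.2326
0.77 boxx tcp -0.0908 z 0.2204
0.64 boxx tcp -0.1042 z 0.2064
0.52 boxx tcp -0.1156 z 0.1908
0.39 boxx tcp -0.1249 z 0.1739
0.26 boxx tcp -0.132 z 0.1559
0.13 boxx tcp -0.1367 z 0.1372
0.0 boxx tcp -0.139 z 0.118
hov world [0.57512636 0.19902858]
```

View pics/w2.png

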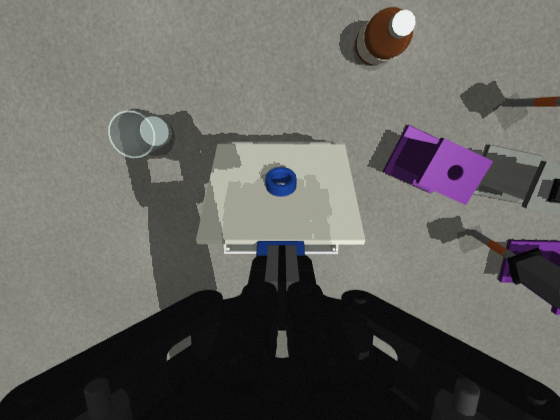

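View pics/s2.png

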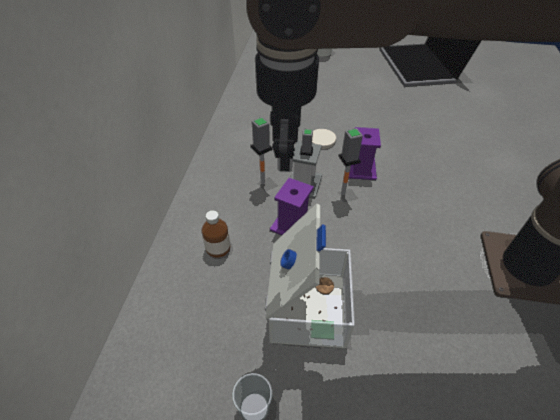

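View pics/sc2.png

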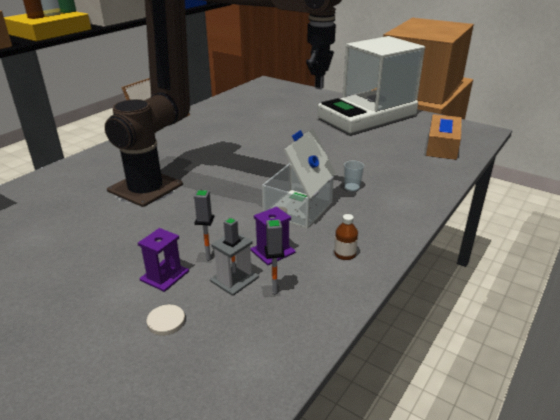

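Request:
{"op": "arm_command", "data": {"steps": [[[0,0,0],[-0.005,0,0.06],-1],[[0,0,0],[-0.005,0,0.12],-1],[[0,0,0],[-0.005,0,0.155],-1],[[0,0,0],[-0.015,0,0.165],-1],[[0,0,0],[-0.025,0,0.17],-1],[[0,0,0],[-0.035,0,0.177],-1],[[0,0,0],[-0.043,0,0.182],-1],[[0,0,0],[-0.051,0,0.187],-1],[[0,0,0],[-0.059,0,0.193],-1],[[0,0,0],[-0.066,0,0.2],-1]]}}

```text
time: 4.45
eef_pos: [0.5192, 0.1937, 0.2203]
tcp_rot: [0.999, 0.043, -0.0, -0.001]
contact_force: [0.8, 0.0, 2.1]
opening: -0.003
```

```bash
python3 - <<'E'
from h import *
s=st()
c=read_camera("side");save(c["frame"],"s3.png",(180,150,400,370),2.5);print(blobs(c["frame"],(105,150,60),(128,255,255)))
E
```

```text
t 4.45 pos [0.5192 0.1937 0.2203] yaw 0.0862 tilt 0.0011 F [0.78 0.04 2.09] op -0.003 q [0.17 0.03 1.89 0.   1.22 1.66]
[(array([285. ,  39.1]), [283, 29, 5, 22, 47]), (array([297.5,  38.9]), [296, 29, 5, 21, 47]), (array([336.4, 246.1]), [331, 234, 11, 25, 188]), (array([296.2, 261.9]), [288, 253, 17, 19, 226])]
```

View pics/s3.png

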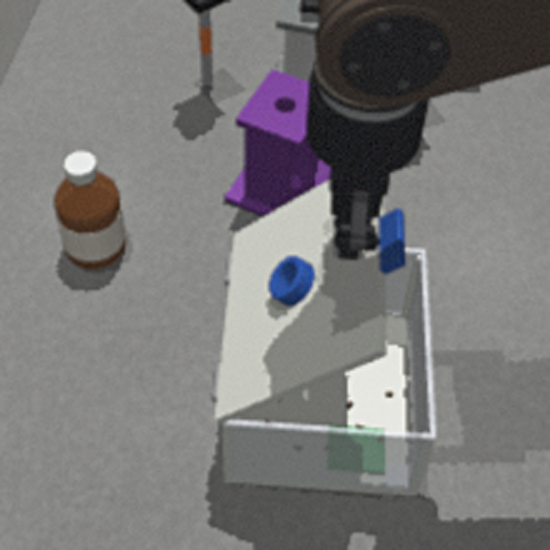

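Request:
{"op": "arm_command", "data": {"steps": [[[0,0,0],[-0.007,0,0.007],-1],[[0,0,0],[-0.0135,0,0.014],-1],[[0,0,0],[-0.0195,0,0.0215],-1],[[0,0,0],[-0.025,0,0.0295],-1],[[0,0,0],[-0.03,0,0.038],-1],[[0,0,0],[-0.034,0,0.0465],-1],[[0,0,0],[-0.038,0,0.0555],-1],[[0,0,0],[-0.041,0,0.0645],-1],[[0,0,0],[-0.044,0,0.0735],-1],[[0,0,0],[-0.046,0,0.083],-1],[[0,0,0],[-0.047,0,0.092],-1],[[0,0,0],[-0.048,0,0.1],-1]]}}

```text
time: 6.0
eef_pos: [0.4696, 0.1895, 0.1182]
tcp_rot: [0.999, 0.043, -0.002, -0.0]
contact_force: [0.3, 0.3, 2.1]
opening: 0.001
```

```bash
python3 - <<'E'
from h import *
st()
E
```

```text
t 6.0 pos [0.4696 0.1895 0.1182] yaw 0.0862 tilt 0.0034 F [0.32 0.28 2.09] op 0.001 q [0.18 0.04 2.08 0.   1.03 1.67]
```

Request:
{"op": "arm_command", "data": {"steps": [[[0,0,0],[0,0,0.002],-1],[[0,0,0],[0,0,0.002],-1]]}}

```text
time: 6.25
eef_pos: [0.4696, 0.1895, 0.1179]
tcp_rot: [0.999, 0.043, -0.002, -0.0]
contact_force: [-5.5, -0.4, 11.3]
opening: 0.005
```

Request:
{"op": "arm_command", "data": {"steps": [[[0,0,0],[0,0,0.001],-1],[[0,0,0],[0,0,0.001],-1]]}}

```text
time: 6.5
eef_pos: [0.4696, 0.1895, 0.118]
tcp_rot: [0.999, 0.043, -0.003, 0.0]
contact_force: [-2.8, -0.1, 7.6]
opening: -0.003
```

Request:
{"op": "arm_command", "data": {"steps": [[[0,0,0],[0,0,-0.06],-1],[[0,0,0],[0,0,-0.12],-1],[[0,0,0],[0.04,0,-0.182],-1],[[0,0,0],[0.077,0,-0.182],-1],[[0,0,0],[0.077,0,-0.182],-1],[[0,0,0],[0.077,0,-0.182],-1]]}}

```text
time: 7.25
eef_pos: [0.5462, 0.196, 0.2975]
tcp_rot: [0.999, 0.043, -0.005, 0.0]
contact_force: [-0.2, 1.0, -0.2]
opening: 0.002
```

```bash
python3 - <<'E'
from h import *
s=st();c=read_camera("wrist");save(c["frame"],"w4.png");np.save("w4.npy",(c,s),allow_pickle=True)
print(blobs(c["frame"],(105,120,40),(128,255,255)))
for n in("side","scene"):
    q=read_camera(n);save(q["frame"],n+"4.png",(220,110,420,310) if n=="scene" else (190,180,390,380),3);np.save(n+"4.npy",q,allow_pickle=True);print(n,blobs(q["frame"],(105,120,40),(128,255,255)))
E
```

```text
t 7.25 pos [0.5462 0.196  0.2975] yaw 0.0868 tilt 0.0097 F [-0.18  1.   -0.21] op 0.002 q [0.17 0.04 1.74 0.   1.38 1.65]
[(array([280.7, 203.2]), [263, 185, 36, 36, 760])]
side [(array([285. ,  38.8]), [283, 28, 5, 23, 61]), (array([297.4,  37.6]), [295, 28, 6, 20, 57]), (array([312.4, 278.2]), [304, 270, 18, 18, 210]), (array([357.2, 283.8]), [353, 273, 10, 22, 185])]
scene [(array([445.6, 125.6]), [440, 119, 12, 14, 147]), (array([272.7, 170.5]), [268, 167, 11, 8, 43]), (array([298.4, 175.2]), [293, 172, 11, 8, 72])]
```

View pics/w4.png

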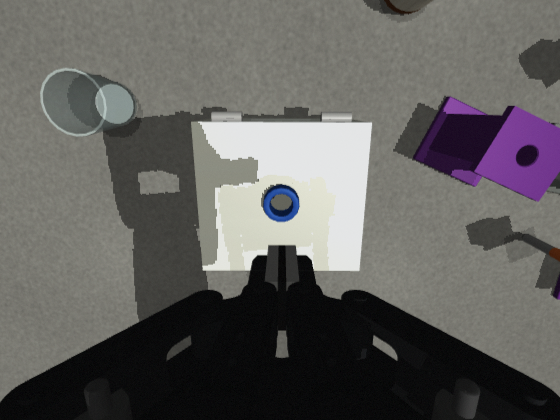

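View pics/side4.png

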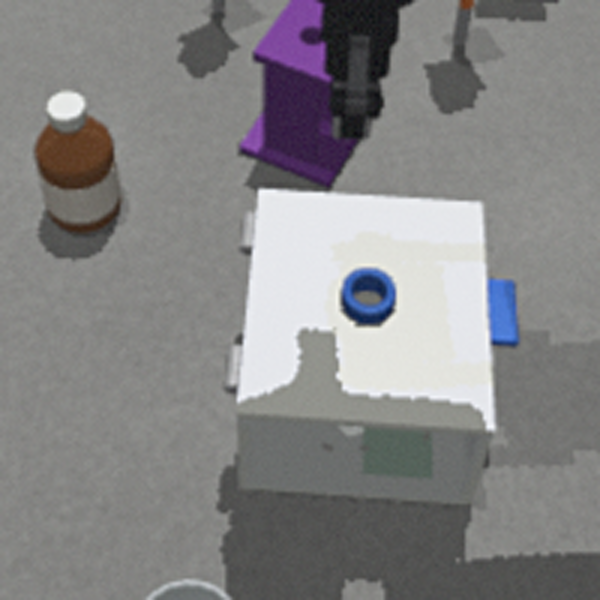

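View pics/scene4.png

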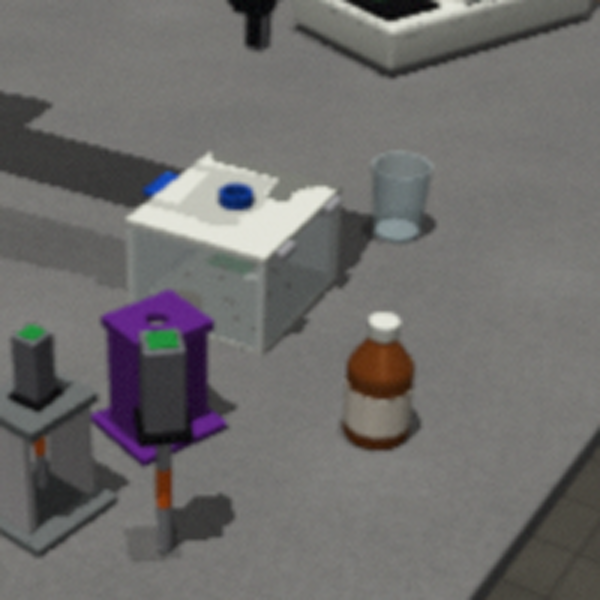

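```bash
cat >> h.py <<'E'
def ring(c,s,z,near,k=8,vmin=40,w=26):
    fr=c["frame"];u,v=map(int,near);o=(u-w,v-w)
    cr=cv2.resize(fr[v-w:v+w,u-w:u+w],None,fx=k,fy=k,interpolation=cv2.INTER_CUBIC)
    hsv=cv2.cvtColor(cr,cv2.COLOR_RGB2HSV);m=cv2.inRange(hsv,np.array((105,120,vmin)),np.array((130,255,255)))
    cs,hi=cv2.findContours(m,cv2.RETR_CCOMP,cv2.CHAIN_APPROX_NONE)
    for i,q in enumerate(cs):
        if len(q)>60:
            e=cv2.fitEllipse(q);p=((e[0][0]+.5)/k-.5+o[0],(e[0][1]+.5)/k-.5+o[1])
            print("outer" if hi[0][i][3]<0 else "inner",np.round(p,2),np.round(np.array(e[1])/k,2),onz(c,p,z,s).round(4))
E
python3 - <<'E'
from h import *
c,s=np.load("w4.npy",allow_pickle=True);ring(c,s,.132,(280,203))
c=np.load("side4.npy",allow_pickle=True).item();ring(c,None,.132,(312,278),w=14)
c=np.load("scene4.npy",allow_pickle=True).item();ring(c,None,.132,(298,175),w=10)
E
```

```text
outer [280.78 202.92] [35.79 36.55] [0.5269 0.194  0.132 ]
inner [280.91 201.85] [16.62 21.34] [0.528  0.1939 0.132 ]
outer [312.42 278.29] [17.28 18.  ] [0.5251 0.1991 0.132 ]
inner [312.26 278.74] [5.43 9.97] [0.5253 0.2002 0.132 ]
outer [298.24 175.14] [ 8.17 11.02] [0.5315 0.1829 0.132 ]
```

```bash
python3 - <<'E'
from h import *
plan((.6028,-.2045,.357),.085)
E
```

```text
turn [0.0001 0.0079 0.0023] shift [ 0.0211  0.4041 -0.0588]
```

Request:
{"op": "arm_command", "data": {"steps": [[[0,0,0],[0,0.02,-0.059],1],[[0,0.008,0],[0.021,0.404,-0.059],1],[[0,0.008,0],[0.021,0.404,-0.059],1],[[0,0.008,0],[0.021,0.404,-0.059],1],[[0,0.008,0],[0.021,0.404,-0.059],1],[[0,0.008,0],[0.021,0.404,-0.059],1],[[0,0.008,0],[0.021,0.404,-0.059],1],[[0,0.008,0],[0.021,0.404,-0.059],1],[[0,0.008,0],[0.021,0.404,-0.059],1],[[0,0.008,0],[0.021,0.404,-0.059],1],[[0,0.008,0],[0.021,0.404,-0.059],1]]}}

```text
time: 8.78
eef_pos: [0.6027, -0.2027, 0.3577]
tcp_rot: [0.999, 0.045, 0.0, 0.0]
contact_force: [-0.3, -0.2, 0.5]
opening: 1.001
```

```bash
python3 - <<'E'
from h import *
s=st();c=read_camera("wrist");save(c["frame"],"w5.png",(180,80,400,260),3.5);np.save("w5.npy",(c,s),allow_pickle=True)
k=8;x0,y0,x1,y1=240,160,320,250
cr=cv2.resize(c["frame"][y0:y1,x0:x1],None,fx=k,fy=k,interpolation=cv2.INTER_CUBIC)
m=cv2.inRange(cv2.cvtColor(cr,cv2.COLOR_RGB2HSV),np.array((50,100,50)),np.array((75,255,255)))
for q in cv2.findContours(m,cv2.RETR_EXTERNAL,cv2.CHAIN_APPROX_NONE)[0]:
    if len(q)>100:
        r=cv2.minAreaRect(q);p=((r[0][0]+.5)/k-.5+x0,(r[0][1]+.5)/k-.5+y0)
        B=cv2.boxPoints(r)/k+[x0,y0];W=np.array([onz(c,b,.191,s) for b in B]);print(p,np.array(r[1])/k,r[2],onz(c,p,.191,s).round(4))
        for i in range(4): d=W[(i+1)%4]-W[i];print("edge len",np.linalg.norm(d).round(4),"dir",np.degrees(np.arctan2(d[1],d[0])).round(1))
E
```

```text
t 8.78 pos [ 0.6027 -0.2027  0.3577] yaw 0.0893 tilt 0.0006 F [-0.3  -0.18  0.45] op 1.001 q [-0.48  0.13  1.53  0.    1.48  1.  ]
(282.9873695373535, 204.98010635375977) [17.80276108 16.85432053] 4.820766448974609 [ 0.5827 -0.2071  0.191 ]
edge len 0.0182 dir 0.1
edge len 0.0183 dir -89.9
edge len 0.0182 dir -178.9
edge len 0.0186 dir 90.0
```

View pics/w5.png

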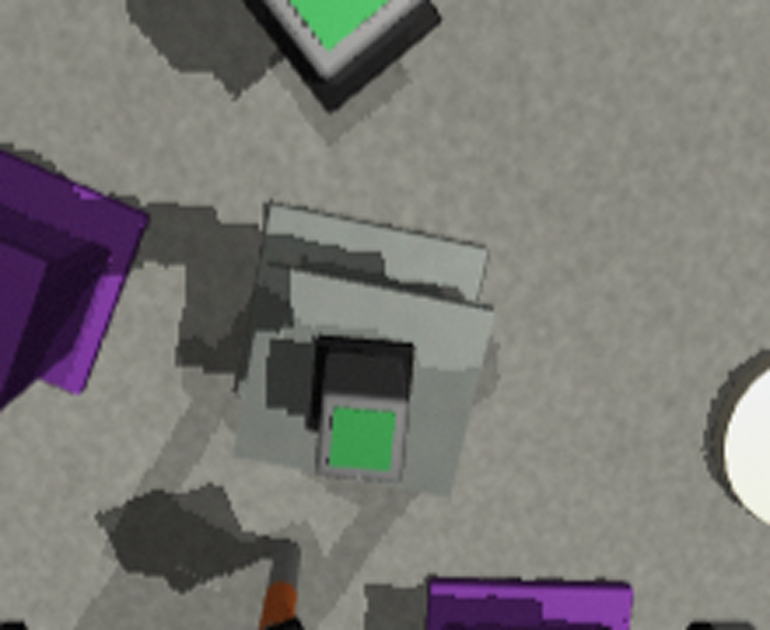

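```bash
python3 - <<'E'
from h import *
plan((.583,-.207,.142),0.0)
E
```

```text
turn [ 0.0002 -0.0006  0.0892] shift [-0.0201  0.0023  0.2156]
```

Request:
{"op": "arm_command", "data": {"steps": [[[0,0,0.089],[-0.02,0.0023,0.02],1],[[0,0,0.089],[-0.02,0.0023,0.06],1],[[0,0,0.089],[-0.02,0.0023,0.09],1],[[0,0,0.089],[-0.02,0.0023,0.12],1],[[0,0,0.089],[-0.02,0.0023,0.12],1]]}}

```text
time: 9.45
eef_pos: [0.5816, -0.2054, 0.2345]
tcp_rot: [1.0, 0.001, -0.002, -0.001]
contact_force: [0.4, 0.6, 0.2]
opening: 1.003
```

```bash
python3 - <<'E'
from h import *
s=st();c=read_camera("wrist");save(c["frame"],"w6.png",(130,130,430,400),2);np.save("w6.npy",(c,s),allow_pickle=True)
b=blobs(c["frame"],(50,100,50),(75,255,255),60);print(b)
for q in b: print(onz(c,q[0],.191,s))
plan((.583,-.207,.142),0.0)
E
```

```text
t 9.45 pos [ 0.5816 -0.2054  0.2345] yaw 0.0013 tilt 0.0056 F [0.36 0.59 0.22] op 1.003 q [-0.5   0.16  1.72  0.    1.27  1.07]
[(array([243.6,  10.1]), [216, 0, 56, 31, 917]), (array([282.8, 227.9]), [269, 215, 29, 27, 772])]
[ 0.70499264 -0.18635454  0.191     ]
[ 0.58296158 -0.20718377  0.191     ]
turn [-0.0008  0.0012  0.0012] shift [0.0004 0.001  0.095 ]
```

View pics/w6.png

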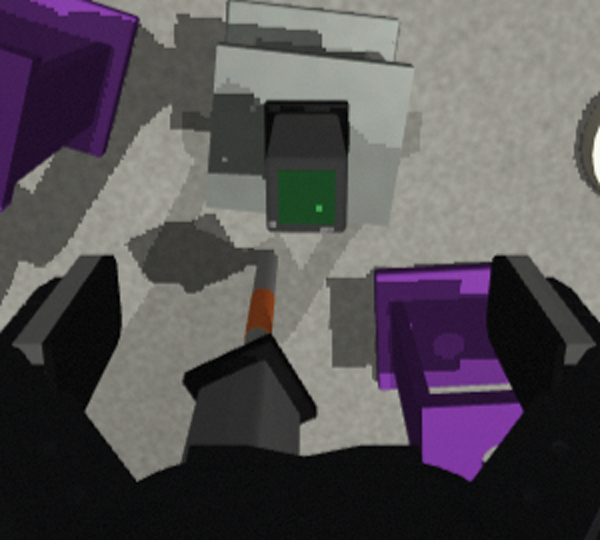

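Request:
{"op": "arm_command", "data": {"steps": [[[0,0,0],[0.0005,0.001,0.03],1],[[0,0,0],[0.0005,0.001,0.06],1],[[0,0,0],[0.0005,0.001,0.08],1],[[0,0,0],[0.0005,0.001,0.095],1],[[0,0,0],[0.0005,0.001,0.095],1],[[0,0,0],[0.0005,0.001,0.095],1]]}}

```text
time: 10.25
eef_pos: [0.5839, -0.2074, 0.1433]
tcp_rot: [1.0, 0.001, 0.0, 0.0]
contact_force: [-0.1, 0.6, -0.6]
opening: 1.0
```

```bash
python3 - <<'E'
from h import *
s=st();c=read_camera("wrist");save(c["frame"],"w7.png",(130,130,430,400),2)
plan((.583,-.207,.142),0.0)
E
```

```text
t 10.25 pos [ 0.5839 -0.2074  0.1433] yaw 0.0012 tilt 0.0008 F [-0.15  0.55 -0.61] op 1.0 q [-0.5   0.25  1.79  0.    1.1   1.06]
turn [ 0.0004 -0.001   0.0011] shift [-0.0009 -0.0005  0.0014]
```

View pics/w7.png

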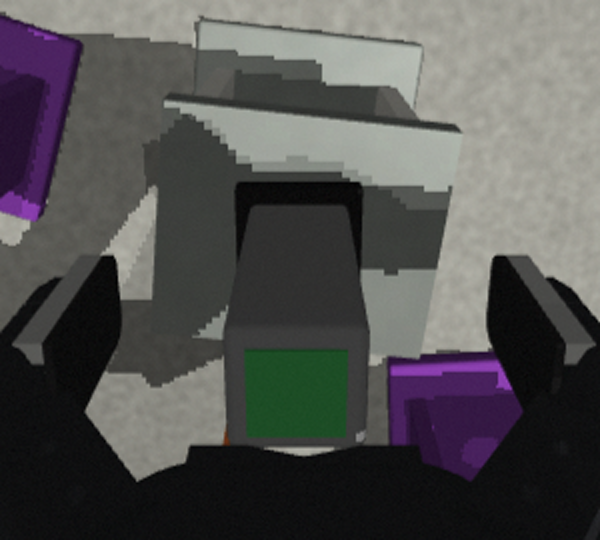

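The handle is centred and square between the fingers, with its top at about crop (297,393). I'll grip it now.

Request:
{"op": "arm_command", "data": {"steps": [[[0,0,0],[-0.0005,-0.0005,0.001],-1],[[0,0,0],[-0.0005,-0.0005,0.001],-1],[[0,0,0],[-0.0005,-0.0005,0.001],-1],[[0,0,0],[-0.0005,-0.0005,0.001],-1],[[0,0,0],[-0.0005,-0.0005,0.001],-1],[[0,0,0],[-0.0005,-0.0005,0.001],-1],[[0,0,0],[-0.0005,-0.0005,0.001],-1],[[0,0,0],[-0.0005,-0.0005,0.001],-1]], "force": 60}}

```text
time: 11.3
eef_pos: [0.5836, -0.2071, 0.1428]
tcp_rot: [1.0, 0.001, 0.001, 0.0]
contact_force: [0.5, 0.7, 2.2]
opening: 0.301
```

```bash
python3 - <<'E'
from h import *
s=st();c=read_camera("wrist");save(c["frame"],"w8.png",(130,130,430,400),2)
plan((.583,-.207,.142),0.0)
E
```

```text
t 11.3 pos [ 0.5836 -0.2071  0.1428] yaw 0.0011 tilt 0.0017 F [0.46 0.67 2.24] op 0.301 q [-0.5   0.25  1.79  0.    1.1   1.06]
turn [ 0.0007 -0.0016  0.0011] shift [-0.0007 -0.0001  0.0008]
```

View pics/w8.png

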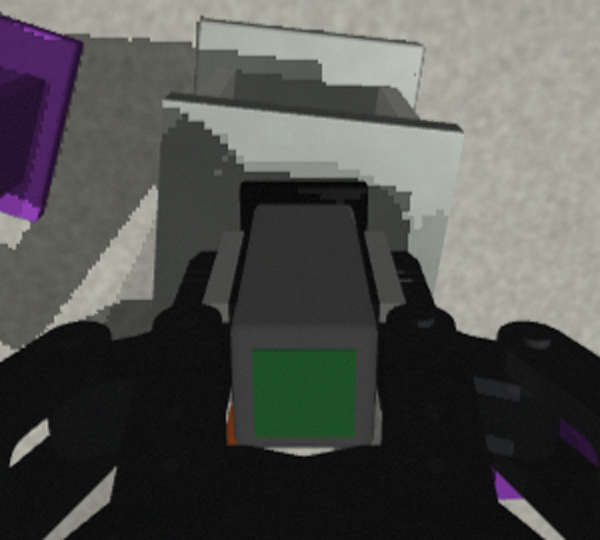

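Request:
{"op": "arm_command", "data": {"steps": [[[0,0,0],[0,0,-0.01],-1],[[0,0,0],[0,0,-0.025],-1],[[0,0,0],[0,0,-0.045],-1],[[0,0,0],[0,0,-0.065],-1],[[0,0,0],[0,0,-0.085],-1],[[0,0,0],[0,0,-0.105],-1],[[0,0,0],[0,0,-0.125],-1],[[0,0,0],[0,0,-0.145],-1],[[0,0,0],[0,0,-0.165],-1],[[0,0,0],[0,0,-0.175],-1],[[0,0,0],[0,0,-0.175],-1]]}}

```text
time: 12.72
eef_pos: [0.5837, -0.2071, 0.3188]
tcp_rot: [1.0, 0.001, 0.002, 0.001]
contact_force: [0.0, 1.0, -1.0]
opening: 0.298
```

```bash
python3 - <<'E'
from h import *
s=st()
for n in("side","scene"):
    q=read_camera(n);save(q["frame"],n+"9.png",(170,100,370,300) if n=="scene" else (220,20,420,220),3);np.save(n+"9.npy",q,allow_pickle=True)
    print(n,blobs(q["frame"],(2,130,70),(18,255,255),5),proj(q,(.583,-.207,s["eef_pos"][2]+.019-.136+.055)))
plan((.528,.194,.318),0.0)
E
```

```text
t 12.72 pos [ 0.5837 -0.2071  0.3188] yaw 0.0012 tilt 0.0034 F [ 0.04  0.96 -1.01] op 0.298 q [-0.5   0.11  1.62  0.    1.41  1.06]
side [(array([308.9, 110.6]), [308, 107, 3, 9, 24]), (array([261.9, 166.1]), [260, 161, 4, 11, 34]), (array([345.7, 177. ]), [344, 172, 5, 11, 38]), (array([214.3, 229.7]), [202, 220, 25, 19, 323])] [309.26705887 109.9676713 ]
scene [(array([226.4,  20.9]), [205, 0, 37, 46, 969]), (array([30.3, 14.5]), [27, 12, 8, 6, 31]), (array([437.2,  77.2]), [385, 18, 88, 141, 4748]), (array([125.2,  93. ]), [123, 88, 5, 11, 18]), (array([228.4, 199.6]), [226, 195, 5, 11, 42]), (array([346.3, 231.3]), [336, 223, 22, 17, 264]), (array([206.1, 239.3]), [204, 234, 5, 12, 55]), (array([344.1, 241.1]), [338, 239, 13, 4, 14]), (array([274. , 272.5]), [272, 267, 5, 13, 60])] [228.46393246 198.0988617 ]
turn [-0.0001 -0.0002  0.0012] shift [-0.0546 -0.4009 -0.0012]
```

View pics/side9.png

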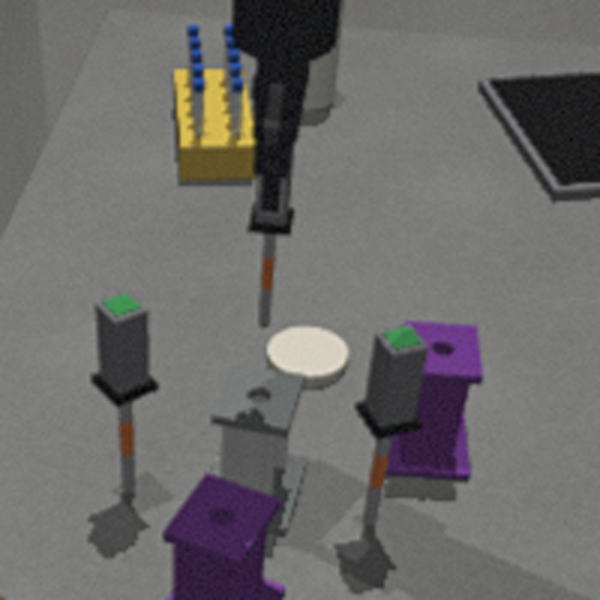

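View pics/scene9.png

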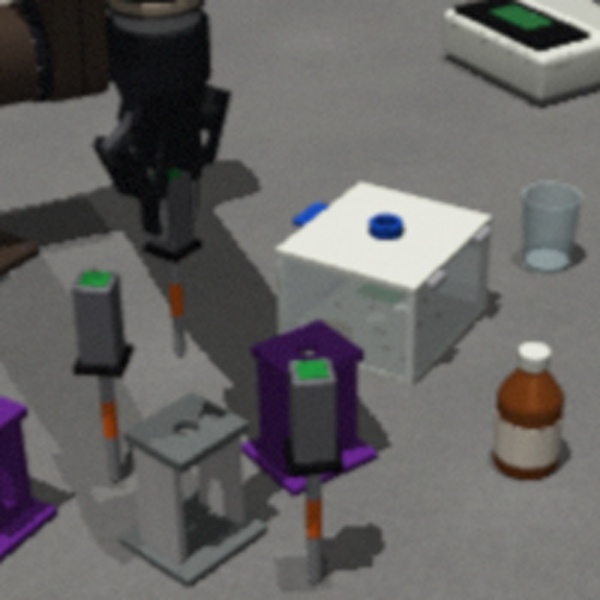

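Request:
{"op": "arm_command", "data": {"steps": [[[0,0,0],[-0.004,-0.03,0],-1],[[0,0,0],[-0.01,-0.075,0],-1],[[0,0,0],[-0.017,-0.12,0],-1],[[0,0,0],[-0.023,-0.165,0],-1],[[0,0,0],[-0.029,-0.21,0],-1],[[0,0,0],[-0.035,-0.255,0],-1],[[0,0,0],[-0.042,-0.3,0],-1],[[0,0,0],[-0.048,-0.345,0],-1],[[0,0,0],[-0.053,-0.385,0],-1],[[0,0,0],[-0.0555,-0.401,0],-1],[[0,0,0],[-0.0555,-0.401,0],-1],[[0,0,0],[-0.0555,-0.401,0],-1]]}}

```text
time: 14.32
eef_pos: [0.5273, 0.193, 0.3164]
tcp_rot: [1.0, 0.0, -0.0, 0.0]
contact_force: [-0.4, -0.5, -0.9]
opening: 0.298
```

```bash
python3 - <<'E'
from h import *
s=st()
bx={"scene":(250,100,350,200),"side":(260,200,400,320),"wrist":(130,130,430,400)}
for n in bx:
    q=read_camera(n);save(q["frame"],n+"10.png",bx[n],{"scene":6,"side":5,"wrist":2}[n]);np.save(n+"10.npy",(q,s),allow_pickle=True)
    print(n,blobs(q["frame"],(2,130,70),(18,255,255),5),blobs(q["frame"],(105,120,40),(128,255,255)))
E
```

```text
t 14.32 pos [0.5273 0.193  0.3164] yaw 0.0001 tilt 0.0008 F [-0.35 -0.5  -0.86] op 0.298 q [ 0.17 -0.02  1.76 -0.    1.4   1.74]
scene [(array([29.5, 14.6]), [27, 13, 7, 5, 22]), (array([436.6,  76.9]), [385, 18, 88, 141, 4615]), (array([221.4,  45.5]), [206, 22, 36, 74, 1114]), (array([125.2,  93. ]), [123, 88, 5, 11, 18]), (array([456.4, 112.2]), [455, 111, 3, 3, 5]), (array([299. , 138.8]), [298, 135, 3, 9, 26]), (array([346.3, 231.1]), [336, 223, 22, 16, 257]), (array([206. , 239.5]), [204, 234, 5, 12, 51]), (array([347.5, 242. ]), [345, 242, 6, 1, 6]), (array([274. , 272.5]), [272, 267, 5, 13, 60])] [(array([445.6, 125.6]), [440, 119, 12, 14, 147]), (array([272.6, 170.5]), [267, 167, 12, 8, 48]), (array([298.3, 175.1]), [293, 172, 11, 8, 69])]
side [(array([261.8, 165.9]), [260, 161, 4, 11, 34]), (array([345.7, 176.9]), [344, 172, 5, 11, 37]), (array([214.5, 230. ]), [203, 220, 24, 20, 340]), (array([315.9, 240.3]), [314, 236, 5, 10, 43])] [(array([285. ,  39.1]), [283, 28, 5, 23, 60]), (array([297.5,  38.6]), [295, 28, 6, 22, 63]), (array([312.4, 278.2]), [304, 270, 18, 18, 210]), (array([357.2, 283.6]), [353, 273, 10, 22, 188])]
wrist [(array([281.4, 214.1]), [275, 208, 14, 12, 145]), (array([555.7, 214.1]), [551, 209, 9, 12, 79])] [(array([279.4, 182.4]), [263, 166, 34, 34, 617])]
```

View pics/side10.png

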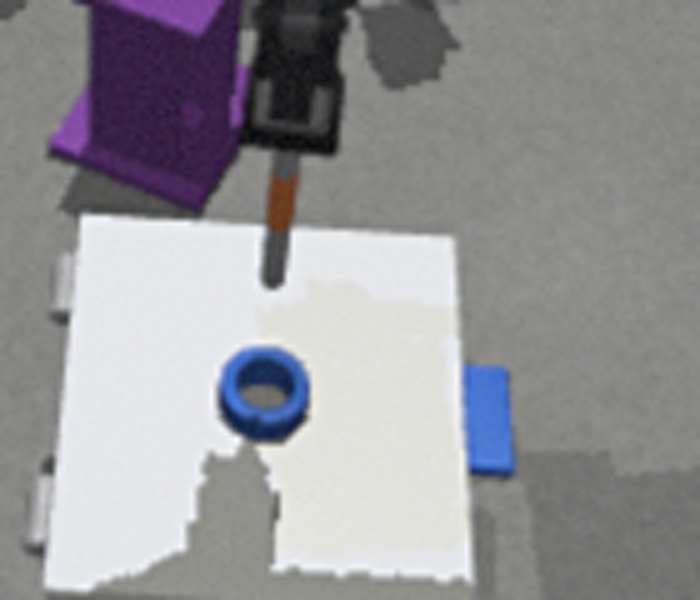

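View pics/scene10.png

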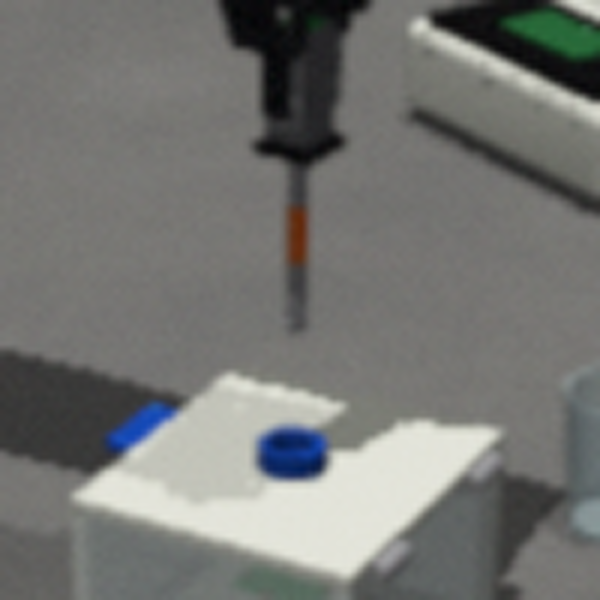

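View pics/wrist10.png

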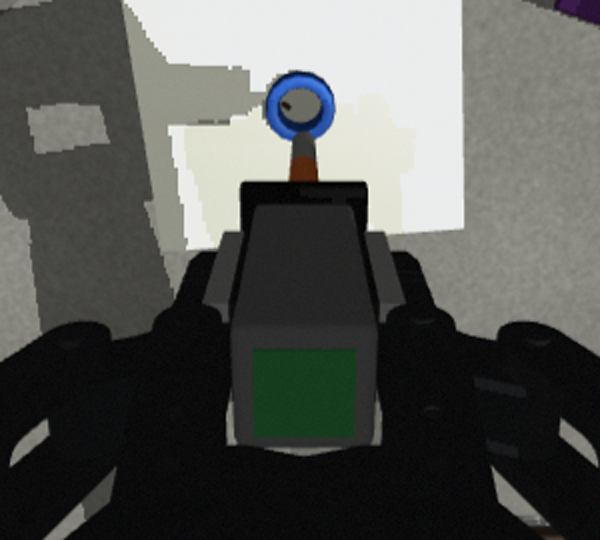

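```bash
cat >> h.py <<'E'
def mouth(c,s,near,w,k=8,R0=.019):
    """centre of bushing's mouth: outer ellipse from left/right/top extents, then onto z=.132"""
    fr=c["frame"];u,v=map(int,near);o=(u-w,v-w)
    cr=cv2.resize(fr[v-w:v+w,u-w:u+w],None,fx=k,fy=k,interpolation=cv2.INTER_CUBIC)
    m=cv2.inRange(cv2.cvtColor(cr,cv2.COLOR_RGB2HSV),np.array((105,110,30)),np.array((132,255,255)))
    n,l,stt,_=cv2.connectedComponentsWithStats(m);i=1+np.argmax(stt[1:,4]);x,y,W,H,_=stt[i]
    L=(x+.5)/k-.5+o[0];Rr=(x+W-.5)/k-.5+o[0];T=(y+.5)/k-.5+o[1]
    # vertical half extent of projected circle at guess
    g=onz(c,((L+Rr)/2,T+3),.132,s)
    for _ in range(3):
        a=np.linspace(0,2*np.pi,90);P=np.array([proj(c,g+np.array([R0*np.cos(t),R0*np.sin(t),0]),s) for t in a])
        pc=proj(c,g,s); q=pc+[(L+Rr)/2-(P[:,0].min()+P[:,0].max())/2, T-P[:,1].min()]
        g=onz(c,q,.132,s)
    print("mouth px",q.round(2),"w meas/exp",round(Rr-L,1),round(np.ptp(P[:,0]),1),"H meas/exp",round(H/k,1),round(np.ptp(P[:,1]),1),g.round(4)); return g
def rodband(c,near,s=None):
    b=blobs(c["frame"],(2,130,70),(18,255,255),5);return min(b,key=lambda q:np.hypot(*(q[0]-near)))[0]
E
python3 - <<'E'
from h import *
w,s=np.load("w4.npy",allow_pickle=True);mouth(w,s,(281,203),26)
D={n:np.load(n+"10.npy",allow_pickle=True) for n in("scene","side","wrist")}
G={}
G["side"]=mouth(D["side"][0],None,(312,278),14);G["scene"]=mouth(D["scene"][0],None,(298,175),9);G["wrist"]=mouth(*D["wrist"],(279,182),22)
print("band",tri(ray(D["side"][0],(315.9,240.3)),ray(D["scene"][0],(299,138.8))))
# tip: bottom of rod
print("tip",tri(ray(D["side"][0],(260+273.5/5-.5,200+283/5-.5)),ray(D["scene"][0],(250+297/6-.5,100+328/6-.5))))
E
```

```text
mouth px [280.63 202.2 ] w meas/exp 35.9 37.0 H meas/exp 36.9 35.4 [0.5276 0.1942 0.132 ]
mouth px [312.49 277.33] w meas/exp 17.4 18.7 H meas/exp 17.9 16.0 [0.5252 0.1968 0.132 ]
mouth px [298.44 173.86] w meas/exp 11.0 11.9 H meas/exp 8.1 5.6 [0.5272 0.1904 0.132 ]
mouth px [279.75 183.19] w meas/exp 34.4 35.5 H meas/exp 34.2 34.7 [0.526  0.1938 0.132 ]
band (array([0.52638559, 0.19307929, 0.25149932]), [np.float64(0.0010655920413192635), np.float64(0.0010655920413195265)])
tip (array([0.52681296, 0.19244146, 0.2003084 ]), [np.float64(0.0001345600773559973), np.float64(0.00013456007735596095)])
```

```bash
python3 - <<'E'
from h import *
D={n:np.load(n+"10.npy",allow_pickle=True) for n in("scene","side","wrist")}
a,b=D["side"][0],D["scene"][0]
for dy in(0,1):
  print("mouth tri",tri(ray(a,(312.49,277.33-.6*dy)),ray(b,(298.44,173.86-.45*dy))), onz(a,(312.49,277.33-.6*dy),.132)[:2],onz(b,(298.44,173.86-.45*dy),.132)[:2])
w,s=D["wrist"]
print("wrist",onz(w,(279.75,183.19-.5),.132,s),"band proj wrist at (.527,.193,z.25)",proj(w,(.527,.193,.2014+.04),s))
for p in((281.4,214.1),): print(onz(w,p,.25,s))
E
```

```text
mouth tri (array([0.52484769, 0.19484045, 0.12918464]), [np.float64(0.00039450322107198877), np.float64(0.0003945032210719423)]) [0.52520018 0.19684802] [0.52725569 0.19042101]
mouth tri (array([0.52499751, 0.19455811, 0.13098073]), [np.float64(0.00039391865490532213), np.float64(0.00039391865490534853)]) [0.52534541 0.19542969] [0.5255851  0.19295556]
wrist [0.52654554 0.19379678 0.132     ] band proj wrist at (.527,.193,z.25) [280.02988661 214.86622374]
[0.53045991 0.19198935 0.25      ]
```

Request:
{"op": "arm_command", "data": {"steps": [[[0,0,0],[-0.0007,-0.0014,0.015],-1],[[0,0,0],[-0.0007,-0.0014,0.03],-1],[[0,0,0],[-0.0007,-0.0014,0.045],-1],[[0,0,0],[-0.0007,-0.0014,0.052],-1],[[0,0,0],[-0.0007,-0.0014,0.052],-1],[[0,0,0],[-0.0007,-0.0014,0.052],-1]]}}

```text
time: 15.22
eef_pos: [0.5271, 0.1945, 0.2654]
tcp_rot: [1.0, -0.0, 0.001, 0.0]
contact_force: [-0.3, -0.2, -1.8]
opening: 0.295
```

```bash
python3 - <<'E'
from h import *
s=st()
bx={"scene":(260,120,340,190),"side":(270,220,360,310),"wrist":(220,130,340,250)}
for n in bx:
    q=read_camera(n);save(q["frame"],n+"11.png",bx[n],{"scene":8,"side":6,"wrist":5}[n]);np.save(n+"11.npy",(q,s),allow_pickle=True)
    print(n,blobs(q["frame"],(2,130,70),(18,255,255),5)[-3:])
E
```

```text
t 15.22 pos [0.5271 0.1945 0.2654] yaw -0.0005 tilt 0.0013 F [-0.26 -0.22 -1.76] op 0.295 q [ 0.17  0.01  1.82 -0.    1.31  1.74]
scene [(array([341. , 240.6]), [339, 240, 5, 2, 5]), (array([347.5, 242. ]), [345, 242, 6, 1, 6]), (array([274. , 272.5]), [272, 267, 5, 13, 60])]
side [(array([261.9, 166.1]), [260, 161, 4, 11, 33]), (array([214.5, 230.2]), [202, 220, 25, 20, 344]), (array([313.6, 257.7]), [312, 253, 4, 10, 28])]
wrist [(array([281.5, 214.2]), [275, 208, 14, 12, 141])]
```

View pics/side11.png

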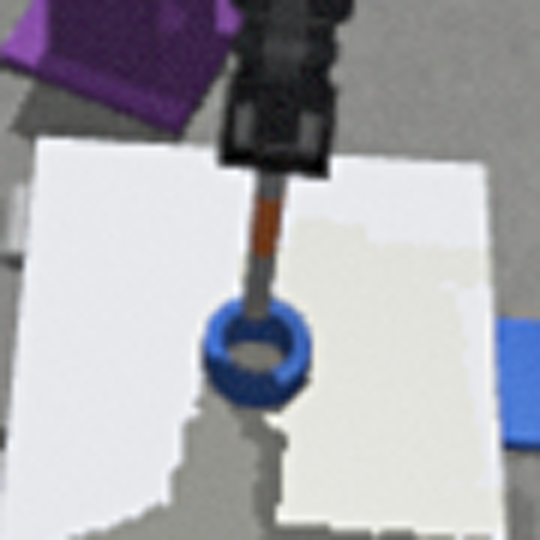

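View pics/scene11.png

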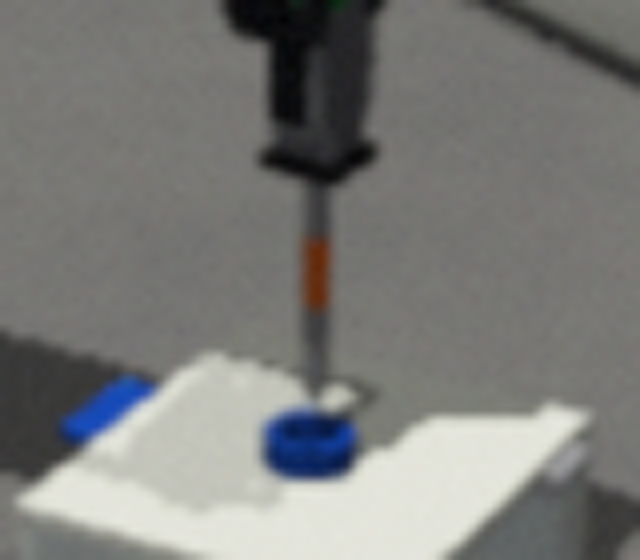

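View pics/wrist11.png

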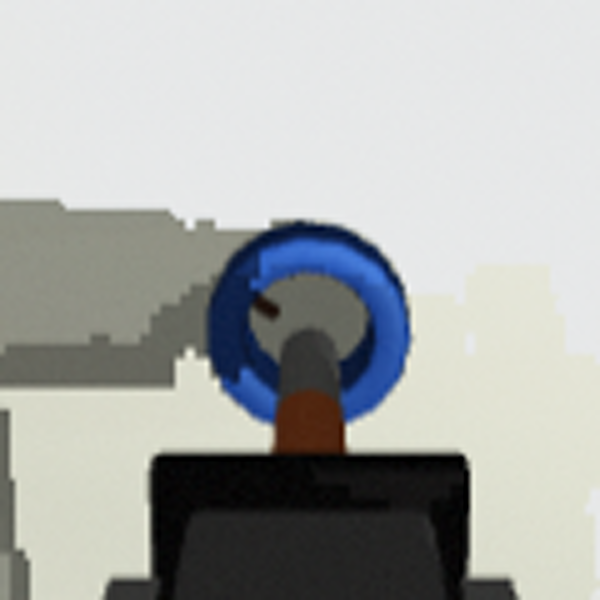

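```bash
python3 - <<'E'
from h import *
from scipy.optimize import least_squares
a=np.load("side11.npy",allow_pickle=True)[0];b,_=np.load("scene11.npy",allow_pickle=True);w,s=np.load("wrist11.npy",allow_pickle=True)
print("scene band",[q for q in blobs(b["frame"],(2,110,50),(18,255,255),5) if abs(q[0][0]-299)<4], "side",[q for q in blobs(a["frame"],(2,110,60),(18,255,255),5) if abs(q[0][0]-314)<4])
z=s["eef_pos"][2]+.019-.136
print("tip z",z)
# row profiles: rod centre per row
def prof(c,rows,lo,hi,bg):
    for r in rows:
        L=c["frame"][r,lo:hi].astype(float).sum(1);base=(np.median(L));d=np.abs(L-base);d[d<.35*d.max()]=0
        print(r,round((d*np.arange(lo,hi)).sum()/d.sum(),2),L.astype(int).tolist())
print("side");prof(a,range(252,274,3),307,321,1)
print("scene");prof(b,range(143,172,4),292,306,1)
X=s["eef_pos"][:2]
for zz in(z,z+.055): print("expected side",proj(a,(*X,zz)).round(2),"scene",proj(b,(*X,zz)).round(2),"wrist",proj(w,(*X,zz),s).round(2))
g=(.526,.194)
print("port(.526,.194) side",proj(a,(*g,.132)).round(2),"scene",proj(b,(*g,.132)).round(2),"wrist",proj(w,(*g,.132),s).round(2))
print("d/dx side",proj(a,(g[0]+.01,g[1],.132))-proj(a,(*g,.132)),"scene dx",proj(b,(g[0]+.01,g[1],.132))-proj(b,(*g,.132)),"dy",proj(b,(g[0],g[1]+.01,.132))-proj(b,(*g,.132)))
mouth(w,s,(282,193),24)
E
```

```text
scene band [(array([299. , 153.7]), [298, 150, 3, 9, 25])] side [(array([313.8, 257.5]), [312, 253, 5, 10, 34])]
tip z 0.14841475615846345
side
252 314.45 [699, 702, 704, 710, 693, 419, 221, 230, 236, 238, 457, 698, 712, 708]
255 314.08 [698, 703, 702, 719, 618, 339, 197, 200, 187, 258, 659, 719, 707, 701]
258 313.92 [698, 697, 710, 727, 515, 252, 188, 187, 178, 347, 690, 692, 675, 665]
261 313.23 [697, 701, 710, 720, 459, 217, 183, 187, 236, 535, 681, 680, 669, 668]
264 313.07 [700, 706, 699, 622, 381, 232, 238, 222, 315, 648, 691, 679, 672, 670]
267 312.3 [701, 713, 729, 514, 276, 232, 222, 257, 539, 702, 692, 675, 673, 675]
270 314.43 [580, 482, 436, 306, 232, 231, 236, 243, 336, 434, 513, 612, 681, 686]
273 316.82 [337, 238, 157, 163, 188, 196, 181, 170, 141, 171, 276, 341, 351, 476]
scene
143 299.48 [357, 355, 352, 352, 341, 296, 214, 159, 153, 224, 275, 315, 344, 357]
147 299.38 [346, 344, 340, 346, 341, 308, 238, 191, 192, 275, 345, 344, 339, 347]
151 299.03 [346, 347, 347, 354, 340, 282, 197, 154, 182, 277, 338, 350, 347, 349]
155 299.02 [342, 345, 353, 350, 343, 280, 200, 160, 192, 290, 339, 346, 353, 357]
159 299.01 [352, 356, 356, 359, 354, 296, 214, 186, 208, 293, 345, 350, 350, 351]
163 299.07 [362, 366, 369, 361, 362, 319, 266, 216, 242, 315, 359, 362, 358, 360]
167 294.2 [573, 566, 568, 531, 487, 396, 283, 238, 242, 294, 321, 311, 305, 334]
171 294.18 [568, 564, 514, 441, 383, 349, 343, 312, 328, 359, 310, 267, 301, 325]
expected side [312.21 271.81] scene [299.19 168.78] wrist [280.3  199.25]
expected side [314.12 255.98] scene [299.49 153.07] wrist [279.95 220.56]
port(.526,.194) side [312.24 276.09] scene [298.73 173.32] wrist [280.9  195.58]
d/dx side [-4.86658612 -0.66624871] scene dx [2.62519433 0.84980438] dy [ 1.7155673  -1.20758075]
mouth px [281.37 194.69] w meas/exp 40.1 41.6 H meas/exp 39.8 40.2 [0.5268 0.1936 0.132 ]
```

The views now agree. The wrist ring's top extent was actually its outer wall, so the rod sits about 2 mm too far in +x. I'll shift it and look again before entering.

Request:
{"op": "arm_command", "data": {"steps": [[[0,0,0],[-0.001,-0.0003,0.004],-1],[[0,0,0],[-0.0019,-0.0006,0.006],-1],[[0,0,0],[-0.0019,-0.0006,0.006],-1],[[0,0,0],[-0.0019,-0.0006,0.006],-1]]}}

```text
time: 15.88
eef_pos: [0.5252, 0.1951, 0.2596]
tcp_rot: [1.0, -0.0, 0.001, 0.0]
contact_force: [-0.5, 0.6, -2.0]
opening: 0.298
```

```bash
cat > look.py <<'E'
from h import *
import sys
t=sys.argv[1];s=st()
bx={"scene":(265,120,335,190),"side":(275,225,355,305),"wrist":(230,140,330,240)}
im=[]
for n in bx:
    q=read_camera(n);x0,y0,x1,y1=bx[n];np.save(n+t+".npy",(q,s),allow_pickle=True)
    im.append(cv2.resize(q["frame"][y0:y1,x0:x1],(560,560),interpolation=cv2.INTER_CUBIC))
    save(q["frame"],n+t+".png",bx[n],560/(x1-x0))
E
python3 look.py 12
```

```text
t 15.88 pos [0.5252 0.1951 0.2596] yaw -0.0005 tilt 0.0016 F [-0.54  0.56 -1.99] op 0.298 q [ 0.17  0.01  1.83 -0.    1.3   1.75]
```

View pics/side12.png

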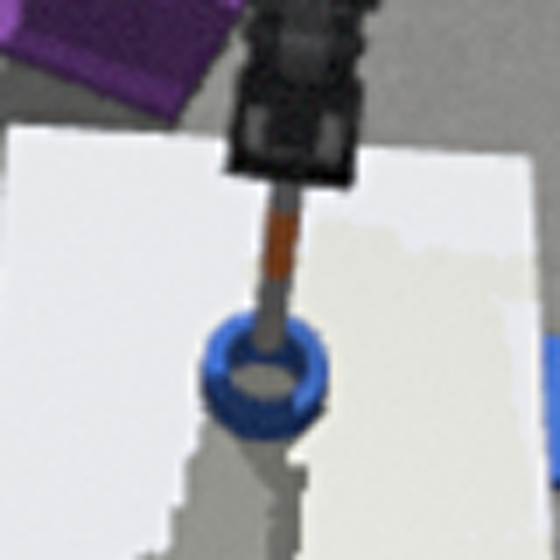

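View pics/scene12.png

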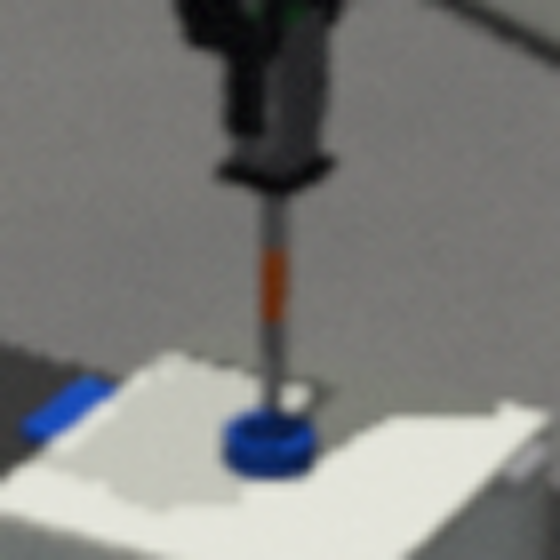

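View pics/wrist12.png

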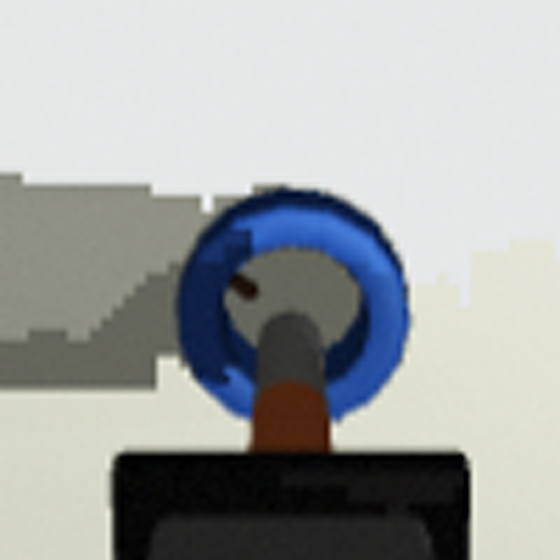

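Request:
{"op": "arm_command", "data": {"steps": [[[0,0,0],[0,0,0.006],-1],[[0,0,0],[0,0,0.012],-1],[[0,0,0],[0,0,0.018],-1],[[0,0,0],[0,0,0.024],-1],[[0,0,0],[0,0,0.028],-1],[[0,0,0],[0,0,0.028],-1]]}}

```text
time: 16.77
eef_pos: [0.5251, 0.195, 0.2312]
tcp_rot: [1.0, -0.0, 0.0, 0.0]
contact_force: [0.8, -0.2, -1.7]
opening: 0.299
```

```bash
python3 look.py 13; python3 -c "
from h import *
plan((.5252,.1951,.194),0.)"
```

```text
t 16.77 pos [0.5251 0.195  0.2312] yaw -0.0005 tilt 0.0009 F [ 0.8  -0.2  -1.69] op 0.299 q [ 0.17  0.03  1.86 -0.    1.24  1.75]
turn [-0.0001 -0.0023 -0.0006] shift [-0.0004 -0.      0.038 ]
```

View pics/side13.png

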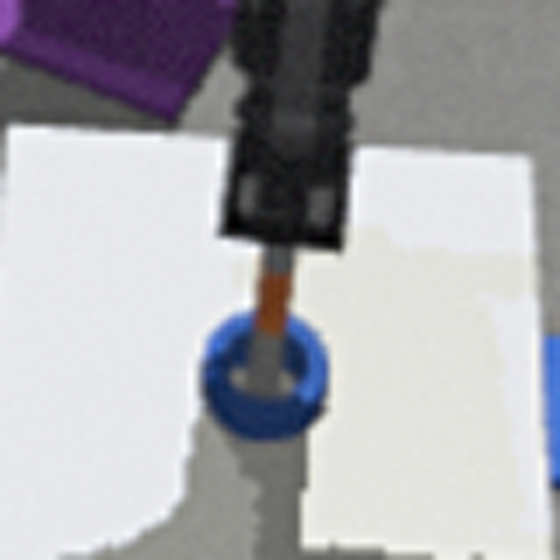

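View pics/wrist13.png

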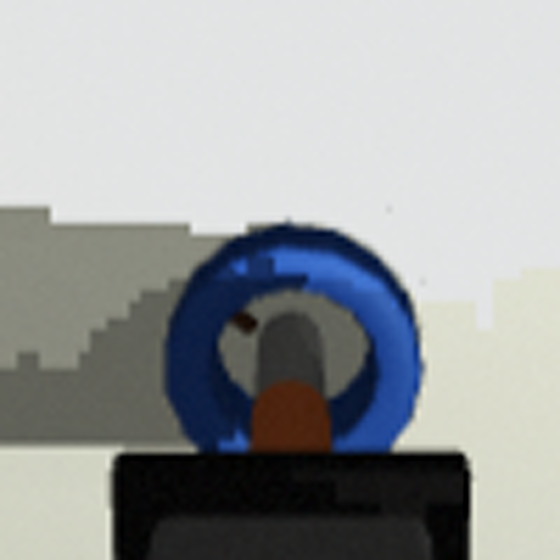

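View pics/scene13.png

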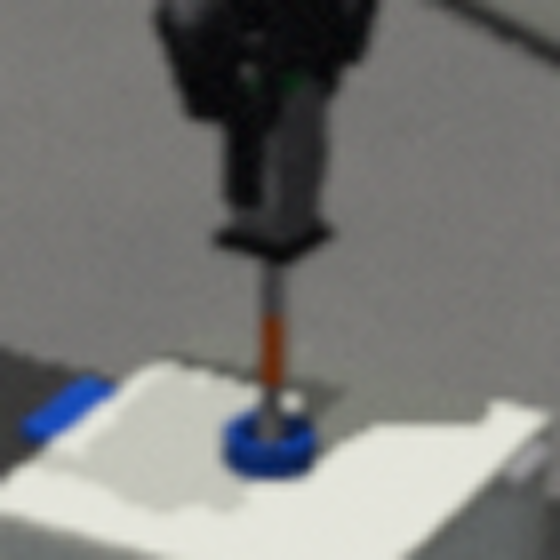

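Request:
{"op": "arm_command", "data": {"steps": [[[0,0,0],[0,0,0.006],-1],[[0,0,0],[0,0,0.012],-1],[[0,0,0],[0,0,0.018],-1],[[0,0,0],[0,0,0.024],-1],[[0,0,0],[0,0,0.03],-1],[[0,0,0],[0,0,0.035],-1],[[0,0,0],[0,0,0.037],-1],[[0,0,0],[0,0,0.037],-1],[[0,0,0],[0,0,0.037],-1]]}}

```text
time: 18.05
eef_pos: [0.5258, 0.1952, 0.1953]
tcp_rot: [1.0, -0.0, 0.001, -0.0]
contact_force: [-0.2, -0.2, -1.7]
opening: 0.3
```

```bash
python3 look.py 14
```

```text
t 18.05 pos [0.5258 0.1952 0.1953] yaw -0.0005 tilt 0.0029 F [-0.22 -0.2  -1.71] op 0.3 q [ 0.17  0.07  1.9  -0.    1.18  1.75]
```

View pics/side14.png

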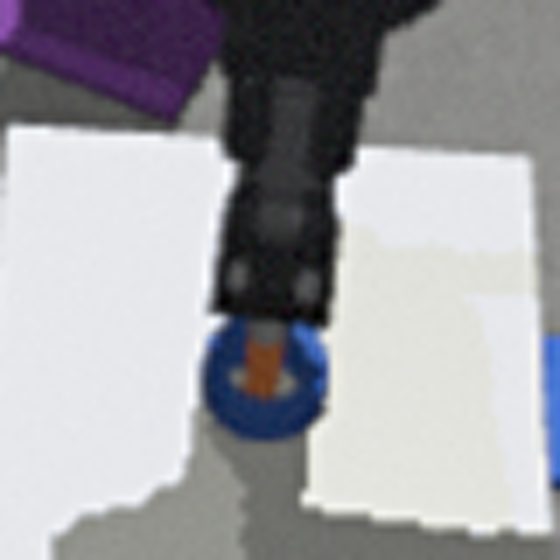

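View pics/wrist14.png

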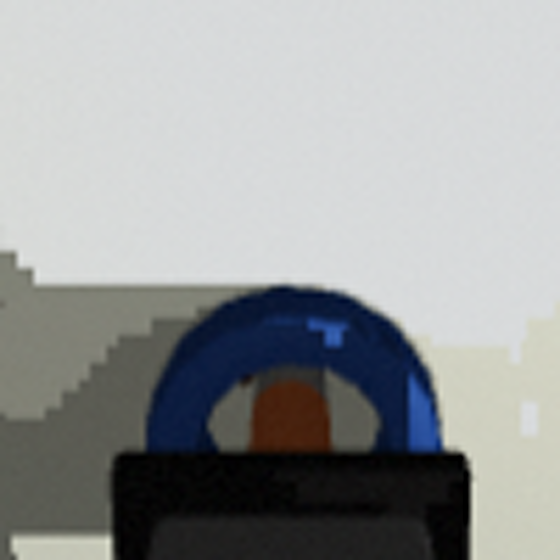

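View pics/scene14.png

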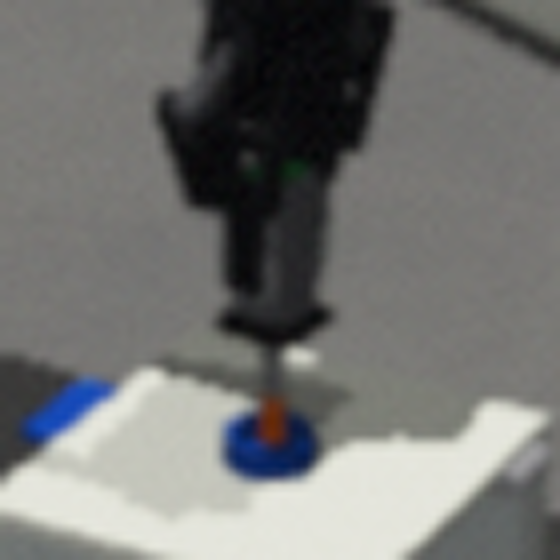

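Request:
{"op": "arm_command", "data": {"steps": [[[0,0,0],[-0.0004,0,0.001],-1],[[0,0,0],[-0.0004,0,0.001],-1],[[0,0,0],[-0.0004,0,0.001],-1],[[0,0,0],[-0.0004,0,0.001],-1]]}}

```text
time: 18.7
eef_pos: [0.5254, 0.1951, 0.1943]
tcp_rot: [1.0, -0.0, 0.001, -0.0]
contact_force: [0.5, 0.2, -2.1]
opening: 0.296
```

```bash
python3 look.py 15; python3 - <<'E'
from h import *
c=np.load("side15.npy",allow_pickle=True)[0];print(rodband(c,(312.5,277)),[b for b in blobs(c["frame"],(105,110,30),(132,255,255)) if abs(b[0][0]-312)<8])
print(proj(c,(.5256,.195,.132)),np.abs(get_state()["dq"]).max())
E
```

```text
t 18.7 pos [0.5254 0.1951 0.1943] yaw -0.0005 tilt 0.0029 F [ 0.55  0.16 -2.09] op 0.296 q [ 0.17  0.07  1.9  -0.    1.17  1.75]
[312.3 277.5] [(array([312.6, 279.3]), [305, 270, 17, 18, 163])]
[312.38729339 276.53443641] 0.00225459278226603
```

View pics/side15.png

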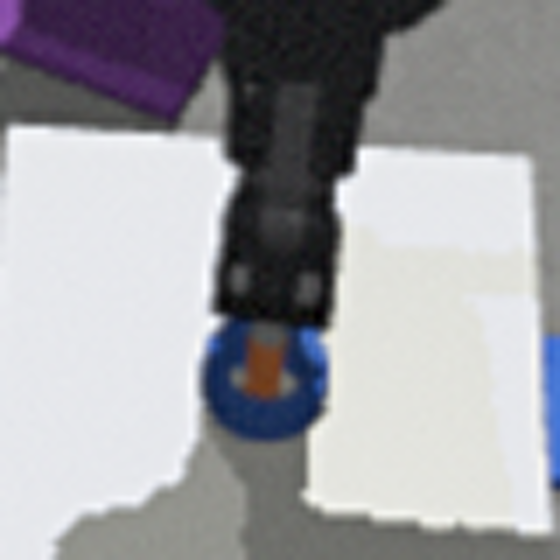

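The side view shows the band centred in the ring: the rod is at x≈265 and the ring at x≈266 in the crop. The arm is still, and the wrist force (about −2 N in z) looks like just the probe's weight. I'm handing in.

```bash
python3 -c "
from plant import *
print(sign_off())"
```

```text
the job is handed in; nothing more can be done
None
```

I closed the lid, took the small probe out of the grey stand by its handle, and lowered its rod through the blue guide hole. I handed in at 18.7 s, still holding it; `sign_off()` gives no verdict.

**Lid:** I pushed it down slowly with closed fingers. It bottomed out with the fingertips at 118 mm, the height of the shut lid's top face, and the views after that showed it shut.

**Last checks before hand-in:**
- **Depth:** the tip is about 55 mm below the hole's mouth, worked out from the arm's pose (give or take about 1 mm). The scene view taken 1 mm higher showed the band about half above the mouth.
- **Centring:** the rod and hole agree within about 1 mm in the side, scene and wrist views.
- **Upright and still:** the tool is tilted 0.003 rad and the joints were at rest. In the views above the lid, the rod itself lined up with vertical.
- **Contact:** the wrist force was only about the probe's weight, with no sign of the rod touching the hole or box.
- **Bystanders:** the arm came near none of the bottle, beaker and dish. I did not measure their positions again at the end.

**A disagreement I resolved:** above the hole, the side and wrist views differed by about 2 mm in x. My wrist reading had counted the bushing's outer wall as part of its rim. With that corrected they agreed, and I shifted the probe 1.9 mm before lowering it.

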